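Tare the balance with the beaker on it

TASK

Get the balance ready for weighing into the small glass beaker: set the empty beaker gently upright in the middle of the pan, slide the glass top of the draught shield fully shut, then press the tare key (the wide oblong one) all the way down and let it spring back up. Press no other key, and leave everything else on the bench where it is.

Things in the scene. Friction and masses are not known exactly. Their poses are not given: they have to be found in the camera images.
- balance: Milligram laboratory balance, white shell 300 deep (x) x 200 wide (y), fixed. Origin under the middle of its footprint, at bench level. Its front (-x) faces the robot, turned up to 0.3 rad; +y is its left seen from the robot. Dark key deck at the front, x -147 to -63 mm, top 51 mm up; a low tilted display (under 64 mm high) lies behind the keys, x -92 to -66 mm.
- chamber_mouth (a point): Centre of the square open top of the balance's glass draught chamber, at x=+35, y=0 mm in the balance's frame, 128 mm above the bench. The chamber is 180 x 180 mm outside, with 3 mm panes (174 clear inside) from its floor, 58 mm up, to 128 mm. Axes as the balance's.
- pan_top (a point): Centre of the top face of the round steel weighing pan (100 mm across, 3 mm thick), 68 mm above the bench, at x=+35 mm, y=0 in the balance's frame.
- pan (a joint): Downward travel of the pan on its spring: 0 at rest, 0.004 m at its overload stop. About 1 N to start it, then 4 N per mm (about 17 N at the stop). Pressing on it or dropping things on it drives it down; past 3.4 mm it is overloaded. The beaker's own weight hardly moves it.
- lid (a joint): Travel of the flat glass top of the chamber, which slides level along the balance's x: 0 = shut (against a stop), 0.150 m = drawn right back (+x), overhanging the rear. Starts at 0.135 to 0.150 m, with the pan open above. About 1.5 N of friction; stays where left. Glass 182 x 176 mm, 4 mm thick, top face 132.5 mm above the bench.
- lid_handle (a point): Middle of the top of the lid's handle: an upright dark bar across the lid near its front edge, 8 mm thick (x) x 70 mm long (y), standing 16 mm above the glass, its top 148.5 mm above the bench. The glass goes on 168 mm behind it (+x) at 132.5 mm height. Moves with the lid; axes as the balance's.
- tare_top (a point): Centre of the top face of the tare key, the only oblong key: 19 (x) x 38 (y) mm, light grey, at the right-hand end of the key row (-y), at x=-115, y=-62 mm in the balance's frame; its top is 62.5 mm above the bench when up, about 11 mm above the deck. Goes straight down.
- tare (a joint): How far the tare key is pressed: 0 up, 0.004 m fully down; about 1.5 N to start it, 5 N to hold it fully down; springs back when let go.
- key_a (a joint): Press of the round key (15 mm across) at x=-115, y=0 mm in the balance's frame; same height, travel (0 to 0.004 m) and spring as the tare key. Not to be pressed.
- key_b (a joint): The same, round key at x=-115, y=+35 mm. Not to be pressed.
- key_c (a joint): The same, round key at x=-115, y=+70 mm. Not to be pressed.
- beaker: The small glass beaker, empty: 42 mm outside diameter, 45 mm at the flared rim, 52 mm tall, wall 2.5 mm, about 50 g. Origin: centre of its underside; z up. Stands on the bench to the right or left of the balance.
- big_beaker: Bystander: larger glass beaker, 70 mm diameter (74 at the rim), 95 mm tall. Origin: centre of its underside.
- jar: Bystander: glass jar with red lid, 72 mm diameter, 105 mm tall. Origin: centre of its underside.
- bottle: Bystander: reagent bottle with blue cap, 70 mm diameter, 145 mm tall. Origin: centre of its underside.
- tube_rack: Bystander: white rack 100 x 160 x 52 mm holding four capped tubes, 94 mm tall in all. Origin: centre of its underside.
- tip_box: Bystander: pipette tip box 85 x 125 x 68 mm, teal with a pink lid. Origin: centre of its underside.
- spatula: Bystander: steel micro-spatula, about 170 mm long, 5 mm thick, lying flat to the right of the balance. Origin: about the middle of its underside, x along it.
- weight: Bystander: small steel calibration weight with a neck, 26 mm diameter, 46 mm tall. Origin: centre of its underside.
Not all that is in view belongs to the job. Leave any blue, red or yellow look-alike of the beaker alone.

How it is judged:
By the outcome, as a careful person would: the job done as asked, in the order asked, and still so for the second after the job is handed in, with the robot touching nothing.
It also fails if it takes over 72 s, if anything falls off the work surface, if the arm or the gripper's body presses on something with over 40 N, if the wrist force passes 120 N, or if a joint passes its speed limit or range.

ROBOT

A 7-joint arm with a two-finger parallel gripper is mounted at the origin on the work surface. World frame = base frame: x ahead of the robot, y to its left, z up, the work surface at z = 0. Lengths are in m, angles in rad, forces in N, time in s.
With the tool pointing down it reaches from about 0.4 to 0.9 m from the base axis. Payload 5.5 kg.
Tool frame: the origin (TCP) lies midway between the tips of the shut fingers; the grasp point (between the pads) lies 19 mm behind it; z points along the fingers, y is the direction in which the jaws open and shut (so a half turn about z gives the same grasp; the last joint's range is limited). The gripper opens to 92 mm and grips with 3 to 60 N. Pads are 19 mm wide; open, the fingers measure 130 mm over their backs; the gripper's body (75 mm by 190 mm) begins 47 mm behind the grasp point.
Start: joints at [1.461, 0.501, -0.427, 1.55, 0.221, 1.138, -0.21], TCP at [0.237, -0.605, 0.227] pointing down, gripper open.
Joint ranges: [-2.88, 2.88], [-0.31, 2.03], [-1.54, 1.56], [0.2, 2.42], [-1.41, 4.55], [0.19, 2.02], [-2.57, 2.57]. Speed limits (rad/s): [2.57, 2.57, 3.14, 3.14, 3.14, 3.14, 3.14].

INTERFACE

Orientations are given as a unit quaternion [w, x, y, z].
In Python, from rig import r gives the robot as it stands.
- The arm moves only by the tool servo_tool, never from a script. Its argument "series" is a list of rows, each a list of 5 numbers: the opening, from -1 (shut) to 1 (fully open), then the shift along the tool's x, y, z scaled (see below), then the turn about the tool's z scaled (see below). In form: [[hand, dx, dy, dz, roll], ...]. A call has 1 to 10 rows; each row is the pose to reach, as a shift and turn from the pose commanded when the call began, along the tool's axes at that moment; what a row does not reach only later rows make up. The controller multiplies each number of a shift by 15 cm and each number of a turn by 120 degrees. A row lasts 1/10 s, in which the tool goes at most 50 mm and 8.59 degrees, less where a joint would pass 70% of its speed; a pose out of reach is approached as far as the arm can. A call with a number of a shift or a turn outside -1 to 1 is refused whole. A call with a gripper value outside its range is refused whole. The fingers move at their own pace and stop on an object; "newtons" is the grip in N (left out, the last holds). Time passes only in rows, so rows that repeat a pose let the fingers close. It gives the time, the measured TCP pose, the force and the opening at its end, in the units of the state.
- r.get_obs(): the state, without advancing time (a new reading comes with each control period).
- r.capture(name): name is "side" or "top" or "wrist"; returns the picture (420x560x3 uint8, red, green, blue); there is no depth.
- r.camera_model(name): a dict with "fx", "fy", "cx", "cy" (pixels), "distortion" ([k1, k2, p1, p2, k3] as OpenCV has them; the pictures are not rectified), "R" (3x3) and "t" (3): a world point X has camera coordinates R X + t; the wrist camera has in their place "T_tool_cam" (4x4, takes a point from camera to tool coordinates, whose origin is the TCP and whose axes are the flange's). Camera axes: x right, y down, z forward; pixel columns grow to the right and rows downward; lengths in m; the calibration is good to about 2 mm. A picture is of the moment at which its call begins: read the wrist's pose just before it. camera_model takes no time and is no camera call.
- r.sign_off(): hands the job in, once; it reports no verdict.
Trained networks look in the newest picture that a camera, given by its name, has taken for a name from the list of things; names that differ only in an ending like _2 or _b are one class to them, and where a whole thing is asked for, a point or a joint stands for the part that bears it (a point fixed in the world has none). Each returns a list of dicts, best first, with "score" (0 to 1); they miss things now and then, are a little off and sometimes report something else, mostly with a low value. They report only what shows in the picture. A call takes as long as a camera call. They do not tell look-alikes from the thing itself.
- r.boxes_of(camera, label): "bbox" ([centre column, centre row, width, height] in pixels, round what is visible of it).
- r.tip_of(camera, label): "centre" ([column, row] in pixels: a listed point, or the origin of a listed thing).
The state is a dict: "t": time; "qpos": joint angles; "joint_vel": joint speeds; "joint_efforts": joint torques, N m; "eef_pos": TCP position; "tcp_rot": TCP orientation; "wrist_force": force on the tool from outside, world axes, zero at the start; "wrist_torque": the same for the moment, N m; "finger_gap": finger opening in m.
Only numpy, scipy, OpenCV 4.12 (cv2) and the standard library are available. Lean on these libraries where they do the work, as an engineer would, in place of code of your own. Each camera call takes 0.05 s, during which the arm holds its last target. There are 200 camera calls.

## Working session

There is one attempt and no reset: what is moved stays moved. The work goes in short steps, Python scripts to look and compute and a tool call to move; the robot and the scene stay as the last step left them, time stands still between calls to the robot, and variables do not carry over. Pictures are saved under pics/ and viewed, about 8 in all and at most 12, crops included, and the job is handed in when it is done.

Besides the shell and the picture viewer there is one more tool, called after "Call:" by a JSON object that holds its "fn" and its "kwargs". servo_tool: Moves the arm, as the interface text tells. Shifts and turns lie within -1 to 1; 1 stands for 15 cm of shift or 120 degrees of turn. Its arguments: {"type":"object","properties":{"series":{"type":"array"},"newtons":{"type":"number"}},"required":["series"]}

```bash
mkdir -p pics
cat > h.py <<'E'
import numpy as np, cv2
from rig import r
from scipy.spatial.transform import Rotation as Ro
def save(name,fn):
    im=r.capture(name); cv2.imwrite('pics/'+fn,cv2.cvtColor(im,cv2.COLOR_RGB2BGR)); return im
def pose():
    o=r.get_obs(); q=o['tcp_rot']; return np.array(o['eef_pos']),Ro.from_quat([q[1],q[2],q[3],q[0]]).as_matrix()
def cam(name):
    m=r.camera_model(name); K=np.array([[m['fx'],0,m['cx']],[0,m['fy'],m['cy']],[0,0,1.]]); D=np.array(m['distortion'],float)
    if name=='wrist':
        p,R=pose(); T=np.array(m['T_tool_cam']); Rwc=R@T[:3,:3]; c=p+R@T[:3,3]
        return K,D,Rwc.T,-Rwc.T@c
    return K,D,np.array(m['R']),np.array(m['t'])
def ray(name,px):
    K,D,R,t=cam(name); u=cv2.undistortPoints(np.array([[px]],float),K,D)[0,0]
    return -R.T@t, R.T@np.array([u[0],u[1],1])
def at_z(name,px,z):
    c,d=ray(name,px); return c+d*(z-c[2])/d[2]
def proj(name,X):
    K,D,R,t=cam(name); return cv2.projectPoints(np.atleast_2d(np.array(X,float)),cv2.Rodrigues(R)[0],t,K,D)[0][:,0]
E
python3 - <<'E'
from h import *
a=save('top','a.png');b=save('side','b.png')
cv2.imwrite('pics/ab.png',cv2.cvtColor(np.vstack([a,b]),cv2.COLOR_RGB2BGR)[:, :])
Z=dict(pan_top=.068,lid_handle=.1485,tare_top=.0625,chamber_mouth=.128,beaker=0,big_beaker=0,balance=0,weight=0)
for n in ('top','side'):
  for l,z in Z.items():
    for k in r.tip_of(n,l)[:3]: print(n,l,round(k['score'],2),np.round(k['centre'],1),np.round(at_z(n,k['centre'],z),3))
o=r.get_obs();print(o['t'],o['eef_pos'],o['tcp_rot'],o['finger_gap'])
print(r.camera_model('wrist')['T_tool_cam'])
E
```

```text
top pan_top 0.95 [307.2 181.2] [ 0.631 -0.02   0.068]
top lid_handle 0.73 [304.8 152.6] [ 0.691 -0.012  0.149]
top lid_handle 0.69 [309.1 180.5] [ 0.612 -0.022  0.149]
top tare_top 0.66 [336.  230.5] [ 0.487 -0.098  0.062]
top chamber_mouth 0.8 [306.6 177.6] [ 0.626 -0.016  0.128]
top beaker 0.74 [374.1 169.7] [ 0.682 -0.227  0.   ]
top beaker 0.73 [224.3 271.5] [0.38  0.228 0.   ]
top beaker 0.68 [186.2 261.1] [0.411 0.342 0.   ]
top big_beaker 0.58 [414.9 250.5] [ 0.433 -0.335  0.   ]
top big_beaker 0.53 [303.4 153. ] [ 0.739 -0.012  0.   ]
top big_beaker 0.27 [221.4 271.9] [0.379 0.236 0.   ]
top balance 0.75 [309.2 201.5] [ 0.586 -0.027  0.   ]
top weight 0.41 [222.1 274.2] [0.372 0.234 0.   ]
top weight 0.27 [415.2 207.5] [ 0.562 -0.345  0.   ]
side pan_top 0.55 [245.9 212.4] [ 0.626 -0.007  0.068]
side lid_handle 0.65 [219.6 182.2] [ 0.699 -0.007  0.149]
side lid_handle 0.45 [262.5 234.5] [0.496 0.172 0.148]
side lid_handle 0.41 [305.9 315.8] [0.33  0.366 0.148]
side tare_top 0.43 [306.1 206.9] [ 0.483 -0.099  0.062]
side chamber_mouth 0.85 [244.1 191.8] [ 0.631 -0.015  0.128]
side beaker 0.93 [255.2 311.6] [0.481 0.261 0.   ]
side beaker 0.91 [274.7 392.2] [0.364 0.436 0.   ]
side beaker 0.8 [267.1 342.6] [0.422 0.332 0.   ]
side big_beaker 0.69 [341.7 192.6] [ 0.433 -0.315  0.   ]
side balance 0.91 [262.3 232.4] [ 0.587 -0.023  0.   ]
side weight 0.53 [301.6 316.2] [ 0.38   0.237 -0.   ]
0.9 [ 0.23675468 -0.60536413  0.22676666] [3.39554151e-05 9.82677723e-01 1.85322669e-01 1.40697870e-05] 0.09171423342125694
[[-6.53489225e-04 -9.55807283e-01 -2.93993216e-01  8.12094615e-02]
 [ 9.99999764e-01 -6.87583666e-04  1.26139121e-05  1.07644650e-03]
 [-2.14201402e-04 -2.93993138e-01  9.55807506e-01 -1.57097886e-01]
 [ 0.00000000e+00  0.00000000e+00  0.00000000e+00  1.00000000e+00]]
```

View pics/a.png

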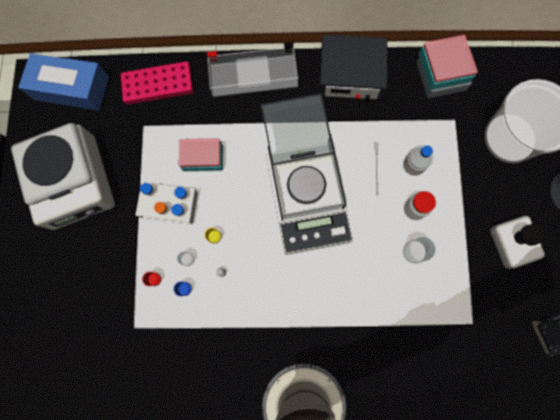

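View pics/b.png

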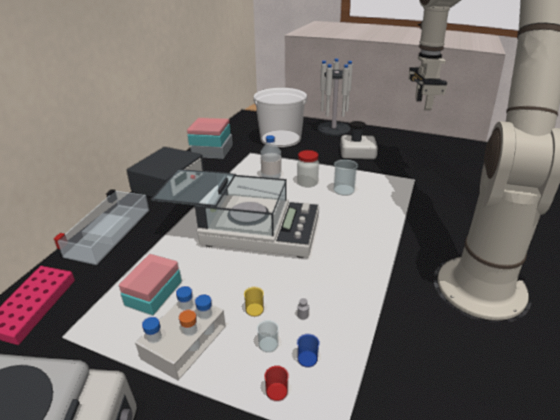

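Clear small beaker is at top (187,258) / side (267,342). It could be confused with yellow (214,236), blue (183,289), red (152,279), the weight (222,271) and the big beaker (416,250). I choose the colourless small one and will check it in a wrist crop. The balance is yawed by about +6°. I'm starting the move in an arc at about z 0.25.

Call:
{"fn": "servo_tool", "kwargs": {"series": [[1,0.4,-0.3,-0.1,0.06],[1,0.79,-0.55,-0.2,0.127],[1,0.79,-0.55,-0.2,0.127],[1,0.79,-0.55,-0.2,0.127]]}}

```text
t: 1.3
eef_pos: [0.3241, -0.4792, 0.2591]
tcp_rot: [0.0, 0.998, 0.059, 0.002]
wrist_force: [1.2, 0.4, 1.0]
finger_gap: 0.0917
```

Call:
{"fn": "servo_tool", "kwargs": {"series": [[1,0.2,-0.33,0,0],[1,0.4,-0.66,0,0],[1,0.52,-0.95,0,0],[1,0.52,-0.95,0,0]]}}

```text
t: 1.7
eef_pos: [0.3821, -0.3294, 0.2572]
tcp_rot: [-0.001, 0.998, 0.058, 0.001]
wrist_force: [0.0, 0.0, -0.5]
finger_gap: 0.0918
```

Call:
{"fn": "servo_tool", "kwargs": {"series": [[1,0.2,-0.33,0,0],[1,0.4,-0.66,0,0],[1,0.47,-0.98,0,0],[1,0.47,-0.98,0,0]]}}

```text
t: 2.1
eef_pos: [0.4353, -0.1763, 0.2572]
tcp_rot: [-0.0, 0.998, 0.057, 0.001]
wrist_force: [-0.1, -0.4, 0.2]
finger_gap: 0.0916
```

Call:
{"fn": "servo_tool", "kwargs": {"series": [[1,0.05,-0.33,0,0],[1,0.1,-0.66,0,0],[1,0.1,-0.98,0,0],[1,0.1,-0.98,0,0]]}}

```text
t: 2.5
eef_pos: [0.4328, -0.028, 0.2573]
tcp_rot: [-0.0, 0.998, 0.058, 0.0]
wrist_force: [0.1, -0.7, -0.0]
finger_gap: 0.0916
```

Run:
```python
from h import *
o=r.get_obs();print(o['t'],np.round(o['qpos'],2),o['eef_pos'],o['tcp_rot'],o['wrist_force'])
save('wrist','w1.png')
for l,z in dict(pan_top=.068,lid_handle=.1485,tare_top=.0625,chamber_mouth=.128).items():
    for k in r.tip_of('wrist',l)[:3]: print(l,round(k['score'],2),np.round(k['centre'],1),np.round(at_z('wrist',k['centre'],z),4))
```

```text
2.5 [ 0.75  0.09 -0.77  2.02  0.07  1.06 -1.51] [ 0.43283579 -0.02800366  0.25730669] [-3.40920841e-04  9.98303837e-01  5.82160901e-02  4.69547527e-04] [ 0.11700515 -0.66753455 -0.03930622]
tare_top 0.76 [367.5 138.2] [ 0.4898 -0.1157  0.0625]
```

View pics/w1.png

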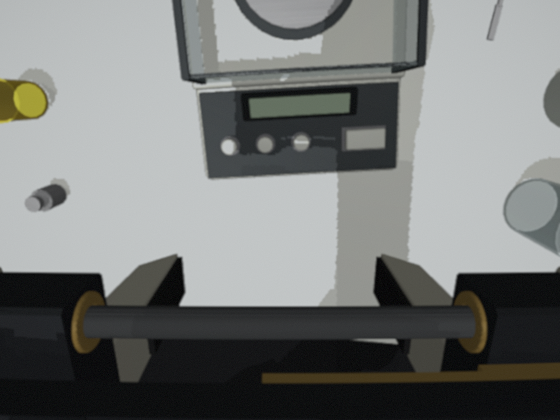

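The wrist view shows the key deck: tare at (365,138), round keys at (301,143), (265,144) and (230,146), and the shield front behind them. I'll fit the balance pose from the four keys.

Run:
```python
from h import *
L=np.array([[-.115,-.062],[-.115,0],[-.115,.035],[-.115,.070]])
P=np.array([at_z('wrist',p,.0625)[:2] for p in [(364.5,138.5),(301.5,143),(265.5,144),(229.5,146)]]);print(P.round(4))
a=np.arctan2(*(P[3]-P[0])[::-1])-np.pi/2
R=np.array([[np.cos(a),-np.sin(a)],[np.sin(a),np.cos(a)]])
t=(P-L@R.T).mean(0);print('yaw',a,'bal',t,'pan',t+R@[.035,0])
print((P-L@R.T-t).round(4))
```

```text
[[ 0.4891 -0.113 ]
 [ 0.4785 -0.0536]
 [ 0.474  -0.0194]
 [ 0.4686  0.0147]]
yaw 0.1591830089676991 bal [ 0.59281731 -0.03520203] pan [ 0.62737481 -0.02965412]
[[ 0.      0.0017]
 [-0.0007 -0.0002]
 [ 0.0003 -0.0006]
 [ 0.0004 -0.0009]]
```

Call:
{"fn": "servo_tool", "kwargs": {"series": [[1,0.05,-0.33,0,0],[1,0.1,-0.66,0,0],[1,0.1,-0.98,0,0],[1,0.1,-0.98,0,0]]}}

```text
t: 3.15
eef_pos: [0.4319, 0.1195, 0.2573]
tcp_rot: [-0.002, 0.998, 0.057, 0.001]
wrist_force: [-0.1, -0.2, -0.0]
finger_gap: 0.0915
```

Call:
{"fn": "servo_tool", "kwargs": {"series": [[1,-0.05,-0.33,0,0],[1,-0.2,-0.66,0,0],[1,-0.3,-0.9,0,0],[1,-0.3,-0.9,0,0]]}}

```text
t: 3.55
eef_pos: [0.3709, 0.2474, 0.2572]
tcp_rot: [-0.001, 0.998, 0.057, 0.0]
wrist_force: [0.3, -0.7, 0.0]
finger_gap: 0.0917
```

Run:
```python
from h import *
o=r.get_obs();print(o['t'],np.round(o['qpos'],2),o['eef_pos'],o['tcp_rot'])
save('wrist','w2.png')
for k in r.tip_of('wrist','beaker'): print(round(k['score'],2),np.round(k['centre'],1),np.round(at_z('wrist',k['centre'],0),4))
for k in r.boxes_of('wrist','beaker'): print(round(k['score'],2),np.round(k['bbox'],1))
for k in r.tip_of('side','beaker'): print('side',round(k['score'],2),np.round(k['centre'],1),np.round(at_z('side',k['centre'],0),4))
```

```text
3.55 [ 0.29  0.15 -1.01  1.99  0.15  1.07 -2.24] [0.37092663 0.24737971 0.2571839 ] [-1.17183976e-03  9.98382979e-01  5.68335570e-02  3.36125199e-06]
0.98 [196.3 196.4] [0.338  0.3357 0.    ]
0.93 [280.6  69.9] [0.4873 0.252  0.    ]
0.58 [116.6 162.8] [0.3683 0.4293 0.    ]
0.56 [202.5 123.1] [0.4229 0.3323 0.    ]
0.95 [281.7  62.3  47.8  46.6]
0.82 [108.6 171.9  61.6  47.9]
0.67 [197.  125.8  50.8  48.3]
0.66 [188.2 205.8  45.   47.3]
side 0.93 [255.2 311.6] [0.4811 0.2608 0.    ]
side 0.91 [274.7 392.2] [0.3635 0.4356 0.    ]
side 0.8 [267.1 342.6] [0.4223 0.3322 0.    ]
side 0.59 [303.7 356.8] [0.3399 0.3394 0.    ]
```

View pics/w2.png

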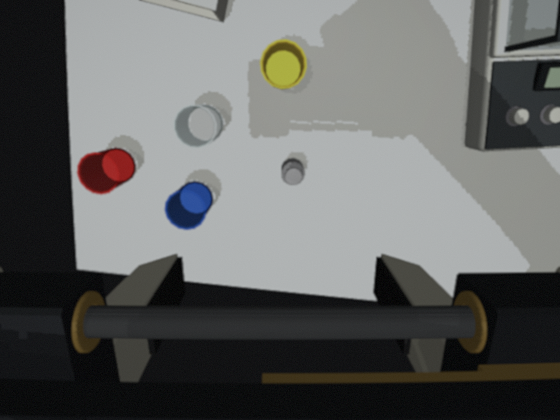

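The colourless beaker has its base at (205,124) and rim at (194,126), distinct from yellow, blue and red. Wrist and side agree on (0.4225, 0.3325). I'm going above it, then down.

Call:
{"fn": "servo_tool", "kwargs": {"series": [[0.7,0.2,-0.26,0,0],[0.7,0.41,-0.525,0.1,0],[0.7,0.41,-0.525,0.4,0],[0.7,0.41,-0.525,0.65,0],[0.7,0.41,-0.525,0.9,0],[0.7,0.41,-0.525,0.9,0]]}}

```text
t: 4.35
eef_pos: [0.4246, 0.323, 0.1167]
tcp_rot: [0.003, 0.999, 0.052, -0.004]
wrist_force: [-1.4, -0.8, -1.0]
finger_gap: 0.0783
```

Run:
```python
from h import *
o=r.get_obs();print(o['t'],np.round(o['qpos'],2),o['eef_pos'],o['tcp_rot'],o['finger_gap'])
save('wrist','w3.png')
p=[.4225,.3325]
for k in r.tip_of('wrist','beaker'): print(round(k['score'],2),np.round(k['centre'],1),np.round(at_z('wrist',k['centre'],0),4))
for k in r.boxes_of('wrist','beaker'): print(round(k['score'],2),np.round(k['bbox'],1))
```

```text
4.35 [-0.11  0.52 -0.74  1.92  0.45  0.89 -2.55] [0.42457337 0.32297432 0.11666245] [ 0.00335822  0.99865356  0.05161195 -0.00399908] 0.07827931110059501
0.97 [137.2 266.6] [0.3625 0.44   0.    ]
0.79 [260.9 212.9] [0.4208 0.3399 0.    ]
0.75 [371.3 138.3] [0.4884 0.262  0.    ]
0.56 [246.  306.4] [0.3341 0.3453 0.    ]
0.77 [238.  329.5  57.8  85.4]
0.74 [255.1 229.4  66.2  78.5]
0.72 [388.5 146.4  85.8  72.9]
0.57 [128.9 268.2  64.3  41.9]
```

View pics/w3.png

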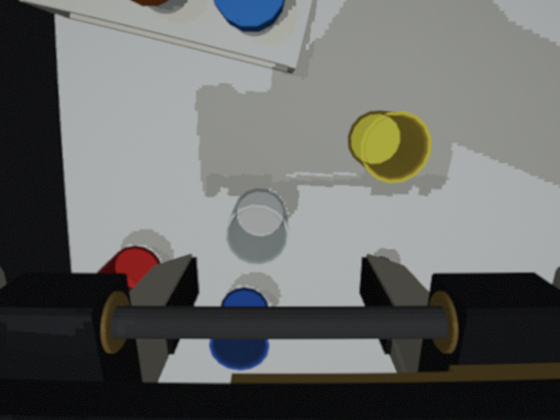

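J7 is near its limit (-2.55), so I'm rolling the tool by about -14°, then remeasuring.

Call:
{"fn": "servo_tool", "kwargs": {"series": [[0.3,0,0,0,-0.06],[0.3,0,0,0,-0.12],[0.3,0,0,0,-0.12],[0.3,0,0,0,-0.12]]}}

```text
t: 4.9
eef_pos: [0.4274, 0.3284, 0.1235]
tcp_rot: [-0.001, 0.984, 0.176, 0.001]
wrist_force: [1.1, -0.2, 0.4]
finger_gap: 0.0598
```

```bash
cat > b.py <<'E'
from h import *
o=r.get_obs();print(o['t'],np.round(o['qpos'],2),o['eef_pos'],o['tcp_rot'],o['finger_gap'])
r.capture('wrist')
for k in r.tip_of('wrist','beaker'): print(round(k['score'],2),np.round(k['centre'],1),np.round(at_z('wrist',k['centre'],0),4))
for k in r.boxes_of('wrist','beaker'): print(round(k['score'],2),np.round(k['bbox'],1))
p,R=pose(); B=np.array([.4215,.3335,0])
print('proj guess base/rim',proj('wrist',[B,B+[0,0,.052]]), 'tool delta/0.15',R.T@(B+[0,0,.017]-p)/.15,'yaw',np.degrees(np.arctan2(R[1,0],R[0,0])))
E
python3 b.py
```

```text
4.9 [-0.07  0.53 -0.81  1.91  0.49  0.9  -2.34] [0.42738371 0.32841002 0.1234681 ] [-5.76689336e-04  9.84417886e-01  1.75838532e-01  1.37951214e-03] 0.05980661688682125
0.86 [133.8 235.9] [0.3624 0.4313 0.    ]
0.84 [387.3 169.3] [0.4855 0.2585 0.    ]
0.79 [261.8 214.4] [0.4168 0.338  0.    ]
0.76 [225.8 298. ] [0.334 0.342 0.   ]
0.96 [261.5 227.6  65.2  76.1]
0.8 [115.2 244.3  85.1  62.3]
0.78 [403.9 180.4  84.7  69.9]
0.74 [223.6 319.1  43.9  79. ]
proj guess base/rim [[269.08551269 210.69655252]
 [267.10744954 233.11094484]] tool delta/0.15 [-0.0201753  -0.04510371  0.70329003] yaw 20.37607403024194
```

Call:
{"fn": "servo_tool", "kwargs": {"series": [[0.7,-0.04,-0.07,0,0],[0.7,-0.04,-0.07,0.2,0],[0.7,-0.04,-0.07,0.4,0],[0.7,-0.04,-0.07,0.4,0]]}}

```text
t: 5.45
eef_pos: [0.4136, 0.3344, 0.0587]
tcp_rot: [0.001, 0.984, 0.178, -0.003]
wrist_force: [-0.8, -0.9, -0.7]
finger_gap: 0.0779
```

```bash
sed -i 's/B=np.array.*/B=np.array([.4185,.3365,0])/; s/.capture(.wrist.)/.capture("wrist")/' b.py; sed -i 's/^r.capture.*/save("wrist","w4.png")/' b.py; python3 b.py
```

```text
5.45 [-0.15  0.62 -0.74  1.95  0.58  0.8  -2.43] [0.41357105 0.33444957 0.0587434 ] [ 0.00139548  0.98395086  0.17840922 -0.00298426] 0.07786232006663565
0.83 [278.2 226.6] [0.42   0.3376 0.    ]
0.8 [438.4 172.8] [0.4873 0.2576 0.    ]
0.72 [108.8 255.1] [0.362  0.4353 0.    ]
0.66 [229.5 330.7] [ 0.3352  0.3424 -0.    ]
0.92 [465.1 187.8 123.9 101.5]
0.88 [278.4 248.3  87.3 105.8]
0.86 [ 82.7 253.  111.2  56.4]
0.61 [217.9 360.1  76.2  46.6]
proj guess base/rim [[279.18775021 230.45352783]
 [279.22840517 265.38783409]] tool delta/0.15 [0.01154026 0.00848998 0.30452091] yaw 20.564034871547587
```

View pics/w4.png

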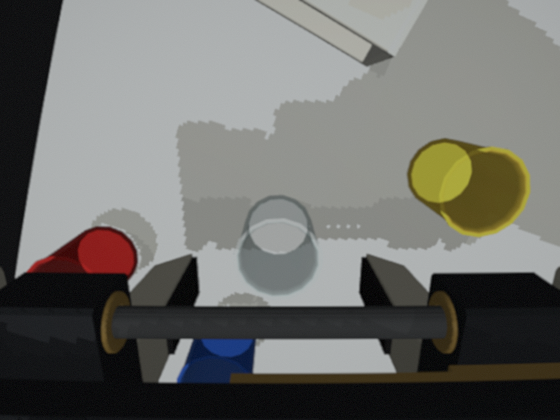

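The beaker is centred between the fingers (column 278) and a few mm ahead in tool x. I'm going down and gripping lightly.

Call:
{"fn": "servo_tool", "kwargs": {"series": [[0.7,0.04,0,0.14,0],[0.7,0.04,0,0.27,0],[0.7,0.04,0,0.27,0],[0.2,0.04,0,0.27,0],[-0.2,0.04,0,0.27,0],[-0.2,0.04,0,0.27,0],[-0.2,0.04,0,0.27,0],[-0.2,0.04,0,0.27,0]], "newtons": 8}}

```text
t: 6.4
eef_pos: [0.4226, 0.3383, 0.0218]
tcp_rot: [-0.0, 0.984, 0.178, 0.0]
wrist_force: [-1.0, 1.3, 1.9]
finger_gap: 0.0435
```

Call:
{"fn": "servo_tool", "kwargs": {"series": [[0.3,0,0,0,0],[0.3,0,0,0.05,0],[0.3,0,0,0.05,0],[-0.3,0,0,0.05,0],[-0.3,0,0,0.05,0],[-0.3,0,0,0.05,0],[-0.3,0,0,0.05,0]], "newtons": 10}}

```text
t: 7.1
eef_pos: [0.4223, 0.338, 0.0138]
tcp_rot: [-0.0, 0.984, 0.178, 0.0]
wrist_force: [-0.4, 0.5, -0.5]
finger_gap: 0.0429
```

Call:
{"fn": "servo_tool", "kwargs": {"series": [[-0.3,0,0,-0.1,0],[-0.3,0,0,-0.35,0],[-0.3,0,0,-0.65,0],[-0.3,0,0,-0.95,0],[-0.3,0,0,-1,0]]}}

```text
t: 7.6
eef_pos: [0.4244, 0.341, 0.17]
tcp_rot: [-0.002, 0.984, 0.179, 0.004]
wrist_force: [0.1, 0.8, -1.0]
finger_gap: 0.0433
```

Call:
{"fn": "servo_tool", "kwargs": {"series": [[-0.3,0,0.25,-0.15,0.03],[-0.3,0,0.5,-0.3,0.06],[-0.3,0,0.75,-0.3,0.1],[-0.3,0,0.93,-0.3,0.1],[-0.3,0,0.93,-0.3,0.1]]}}

```text
t: 8.1
eef_pos: [0.4729, 0.2022, 0.2088]
tcp_rot: [0.002, 0.997, 0.071, 0.0]
wrist_force: [-0.0, -0.5, 0.0]
finger_gap: 0.043
```

Call:
{"fn": "servo_tool", "kwargs": {"series": [[-0.3,0.02,0.25,0,0],[-0.3,0.04,0.5,0,0],[-0.3,0.06,0.75,0,0],[-0.3,0.06,0.95,0,0],[-0.3,0.06,0.95,0,0]]}}

```text
t: 8.6
eef_pos: [0.5015, 0.0632, 0.2084]
tcp_rot: [0.001, 0.997, 0.071, -0.001]
wrist_force: [1.1, 1.0, 0.0]
finger_gap: 0.0431
```

Call:
{"fn": "servo_tool", "kwargs": {"series": [[-0.3,0.05,0.25,0,0],[-0.3,0.1,0.45,0,0],[-0.3,0.1,0.62,0,0],[-0.3,0.1,0.62,0,0],[-0.3,0.1,0.62,0,0],[-0.3,0.1,0.62,0,0]]}}

```text
t: 9.2
eef_pos: [0.5295, -0.0197, 0.2089]
tcp_rot: [-0.0, 0.997, 0.076, 0.0]
wrist_force: [-0.4, -0.4, 0.5]
finger_gap: 0.043
```

```bash
cat > c.py <<'E'
from h import *
import sys
o=r.get_obs();print(o['t'],np.round(o['qpos'],2),o['eef_pos'],o['tcp_rot'],o['finger_gap'],np.round(o['joint_vel'],3).max())
save('wrist',sys.argv[1])
for n in ('wrist',):
  for l,z in dict(pan_top=.068,lid_handle=.1485,tare_top=.0625,chamber_mouth=.128).items():
    for k in r.tip_of(n,l)[:3]: print(l,round(k['score'],2),np.round(k['centre'],1),np.round(at_z(n,k['centre'],z),4))
p,R=pose();print('yaw',np.degrees(np.arctan2(R[1,0],R[0,0])))
E
python3 c.py w5.png
```

```text
9.2 [ 0.6   0.36 -0.75  1.86  0.29  1.03 -1.68] [ 0.52949293 -0.01968064  0.20889311] [-4.87883807e-04  9.97129986e-01  7.57070194e-02  3.44538553e-05] 0.04303565638697833 0.004
pan_top 0.7 [296.2  86.1] [ 0.6236 -0.0201  0.068 ]
tare_top 0.7 [367.1 256.1] [ 0.4893 -0.1087  0.0625]
chamber_mouth 0.84 [298.9  77.6] [ 0.6262 -0.0197  0.128 ]
yaw 8.614646296331864
```

View pics/w5.png

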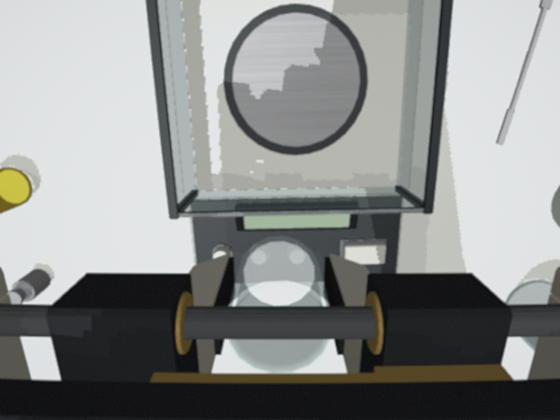

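The pan ellipse is at about (296,80) and the chamber front edge runs (175,214)–(430,210), which gives yaw ≈ 9.4° and pan ≈ (0.627,-0.021). I'm moving above it and partly down.

Call:
{"fn": "servo_tool", "kwargs": {"series": [[-0.3,0.2,0.03,0,0],[-0.3,0.4,0.07,0,-0.006],[-0.3,0.6,0.105,0,-0.006],[-0.3,0.655,0.107,0,-0.006],[-0.3,0.655,0.107,0.15,-0.006],[-0.3,0.655,0.107,0.3,-0.006],[-0.3,0.655,0.107,0.45,-0.006],[-0.3,0.655,0.107,0.55,-0.006],[-0.3,0.655,0.107,0.55,-0.006],[-0.3,0.655,0.107,0.55,-0.006]]}}

```text
t: 10.45
eef_pos: [0.6294, -0.023, 0.1266]
tcp_rot: [-0.0, 0.997, 0.081, 0.0]
wrist_force: [0.2, 0.4, -0.2]
finger_gap: 0.0431
```

Run:
```python
from h import *
o=r.get_obs();print(o['t'],o['eef_pos'],o['tcp_rot'],o['wrist_force'],o['finger_gap'])
im=save('wrist','w6.png'); s=r.capture('side')
c=cv2.resize(s[150:270,170:330],None,fx=3.5,fy=3.5,interpolation=cv2.INTER_CUBIC)
cv2.imwrite('pics/w6b.png',cv2.cvtColor(np.hstack([c[:420,:240*2],im[:, 120:440]]),cv2.COLOR_RGB2BGR))
for k in r.tip_of('wrist','pan_top'): print(k,at_z('wrist',k['centre'],.068))
for k in r.tip_of('wrist','lid_handle'): print(k,at_z('wrist',k['centre'],.1485))
for k in r.tip_of('side','pan_top'): print(k,at_z('side',k['centre'],.068))
for k in r.tip_of('side','beaker'): print(k,at_z('side',k['centre'],.11))
```

```text
10.45 [ 0.62942326 -0.02299987  0.12664746] [-1.23192269e-04  9.96738352e-01  8.07009285e-02  4.23785075e-05] [ 0.23374655  0.36346692 -0.24414529] 0.04310491412173144
{'centre': [270.0, 240.5], 'score': 0.96} [ 0.62594963 -0.01892803  0.068     ]
{'centre': [261.7, 152.6], 'score': 0.7} [ 0.68045195 -0.00549197  0.068     ]
{'centre': [274.3, 250.7], 'score': 0.38} [ 0.61942982 -0.0227421   0.068     ]
{'centre': [262.3, 153.5], 'score': 0.59} [ 0.69119603 -0.00780805  0.1485    ]
{'centre': [243.6, 210.0], 'score': 0.53} [ 0.63698559 -0.01607252  0.068     ]
{'centre': [256.2, 311.1], 'score': 0.67} [0.43200572 0.35327546 0.11      ]
{'centre': [304.4, 357.7], 'score': 0.61} [0.31254674 0.42270363 0.11      ]
{'centre': [277.0, 391.5], 'score': 0.59} [0.3312723  0.49990578 0.11      ]
{'centre': [246.8, 197.1], 'score': 0.49} [ 0.62606582 -0.01905621  0.11      ]
{'centre': [261.5, 232.8], 'score': 0.3} [0.52319158 0.1180647  0.11      ]
```

View pics/w6b.png

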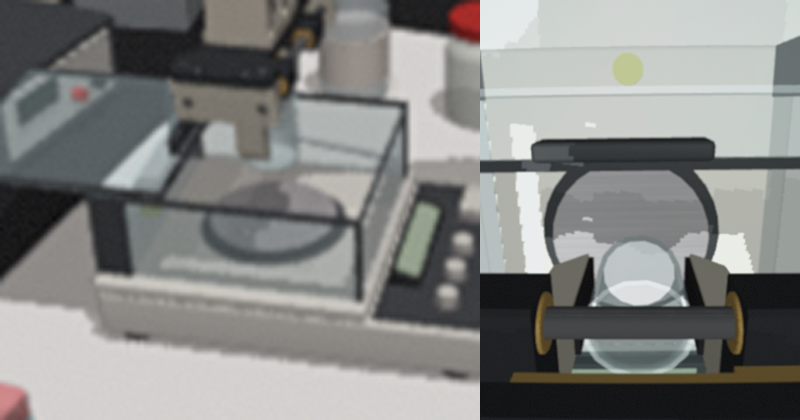

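The pan is centred at column ~271 against the beaker at ~281, so I shift about 4.5 mm left and lower to just above the pan.

Call:
{"fn": "servo_tool", "kwargs": {"series": [[-0.3,0,-0.03,0.0,0],[-0.3,0,-0.03,0.1,0],[-0.3,0,-0.03,0.2,0],[-0.3,0,-0.03,0.27,0],[-0.3,0,-0.03,0.27,0],[-0.3,0,-0.03,0.27,0],[-0.3,0,-0.03,0.27,0]]}}

```text
t: 11.45
eef_pos: [0.629, -0.0187, 0.086]
tcp_rot: [-0.0, 0.997, 0.081, 0.0]
wrist_force: [0.0, -0.2, -0.6]
finger_gap: 0.0428
```

Call:
{"fn": "servo_tool", "kwargs": {"series": [[-0.3,0,0,0.008,0],[-0.3,0,0,0.016,0],[-0.3,0,0,0.016,0]]}}

```text
t: 11.75
eef_pos: [0.6287, -0.019, 0.0834]
tcp_rot: [0.0, 0.997, 0.081, 0.0]
wrist_force: [0.4, 0.3, -0.2]
finger_gap: 0.0431
```

Call:
{"fn": "servo_tool", "kwargs": {"series": [[-0.3,0,0,0.005,0],[-0.3,0,0,0.009,0],[-0.3,0,0,0.009,0],[-0.3,0,0,0.009,0]]}}

```text
t: 12.15
eef_pos: [0.6286, -0.0189, 0.082]
tcp_rot: [0.0, 0.997, 0.081, 0.0]
wrist_force: [-0.6, 0.1, -0.4]
finger_gap: 0.0429
```

Call:
{"fn": "servo_tool", "kwargs": {"series": [[-0.3,0,0,0.004,0],[-0.3,0,0,0.006,0],[-0.3,0,0,0.006,0],[-0.3,0,0,0.006,0]]}}

```text
t: 12.55
eef_pos: [0.6288, -0.0188, 0.0813]
tcp_rot: [0.0, 0.997, 0.081, 0.0]
wrist_force: [0.0, 0.3, 1.5]
finger_gap: 0.0428
```

Contact at the expected height (+1.5 N). Releasing.

Call:
{"fn": "servo_tool", "kwargs": {"series": [[-0.05,0,0,0,0],[0.05,0,0,0,0],[0.15,0,0,0,0],[0.3,0,0,0,0],[0.3,0,0,0,0]]}}

```text
t: 13.05
eef_pos: [0.6285, -0.0189, 0.0809]
tcp_rot: [-0.0, 0.997, 0.081, -0.0]
wrist_force: [-0.8, -0.1, -1.0]
finger_gap: 0.0592
```

Call:
{"fn": "servo_tool", "kwargs": {"series": [[0.3,0,0,-0.05,0],[0.3,0,0,-0.15,0],[0.3,0,0,-0.3,0],[0.3,0,0,-0.5,0],[0.3,0,0,-0.7,0],[0.3,0,0,-0.9,0],[0.3,0,0,-0.9,0]]}}

```text
t: 13.75
eef_pos: [0.632, -0.0181, 0.2227]
tcp_rot: [0.001, 0.997, 0.081, 0.005]
wrist_force: [0.1, 0.8, 0.3]
finger_gap: 0.0597
```

Run:
```python
from h import *
o=r.get_obs();print(o['t'],o['eef_pos'],o['tcp_rot'],o['wrist_force'],o['finger_gap'])
im=save('wrist','w7.png')
for k in r.tip_of('wrist','pan_top'): print(k,at_z('wrist',k['centre'],.068))
for k in r.tip_of('wrist','beaker'): print(k,at_z('wrist',k['centre'],.068))
for k in r.tip_of('wrist','lid_handle'): print(k,at_z('wrist',k['centre'],.1485))
for k in r.tip_of('top','lid_handle'): print('top',k,at_z('top',k['centre'],.1485))
```

```text
13.75 [ 0.63195967 -0.01805871  0.22266864] [5.74031115e-04 9.96727868e-01 8.06818357e-02 4.86513787e-03] [0.1038682  0.76451598 0.30568196] 0.05971704688467878
{'centre': [277.5, 203.6], 'score': 0.83} [ 0.62435705 -0.01938486  0.068     ]
{'centre': [25.5, 265.2], 'score': 0.83} [0.52710751 0.2055932  0.068     ]
{'centre': [276.0, 141.2], 'score': 0.62} [ 0.68514792 -0.00886005  0.1485    ]
top {'centre': [304.8, 152.6], 'score': 0.73} [ 0.69096339 -0.01202184  0.1485    ]
top {'centre': [309.1, 180.5], 'score': 0.69} [ 0.61215598 -0.02185789  0.1485    ]
```

View pics/w7.png

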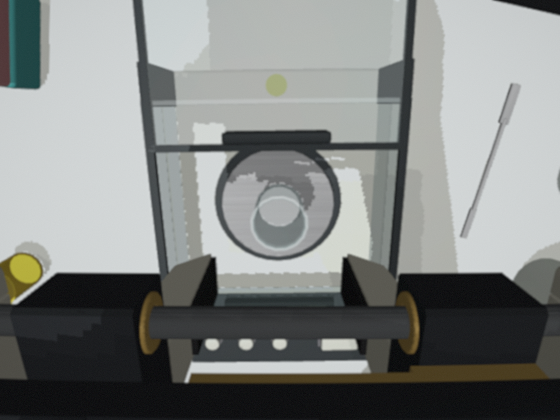

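The beaker stands upright: base (278,205), pan centre (278,203). The handle is at (277,137). I'll close the fingers, go over the glass behind the handle, and settle.

Call:
{"fn": "servo_tool", "kwargs": {"series": [[-1,0.15,0,0,0],[-1,0.35,0,0,0],[-1,0.6,0,0,0],[-1,0.72,0,0,0],[-1,0.72,0,0.1,0],[-1,0.72,0,0.25,0],[-1,0.72,0,0.25,0],[-1,0.72,0,0.25,0],[-1,0.72,0,0.25,0]]}}

```text
t: 14.9
eef_pos: [0.7352, -0.0016, 0.1793]
tcp_rot: [-0.0, 0.997, 0.08, 0.0]
wrist_force: [0.2, -0.2, -0.2]
finger_gap: 0.0003
```

Call:
{"fn": "servo_tool", "kwargs": {"series": [[-1,0,0,0.1,0],[-1,0,0,0.2,0],[-1,0,0,0.265,0],[-1,0,0,0.265,0],[-1,0,0,0.265,0],[-1,0,0,0.265,0]]}}

```text
t: 15.5
eef_pos: [0.7356, -0.0013, 0.1394]
tcp_rot: [-0.0, 0.997, 0.081, 0.0]
wrist_force: [-0.9, -0.7, 0.0]
finger_gap: 0.0002
```

Call:
{"fn": "servo_tool", "kwargs": {"series": [[-1,-0.08,0,0,0],[-1,-0.16,0,0,0],[-1,-0.22,0,0,0],[-1,-0.26,0,0,0],[-1,-0.3,0,0,0],[-1,-0.34,0,0,0],[-1,-0.38,0,0,0],[-1,-0.42,0,0,0],[-1,-0.46,0,0,0],[-1,-0.5,0,0,0]]}}

```text
t: 16.5
eef_pos: [0.6608, -0.0138, 0.1389]
tcp_rot: [0.0, 0.997, 0.081, 0.0]
wrist_force: [1.8, 0.0, 1.5]
finger_gap: 0.0003
```

Call:
{"fn": "servo_tool", "kwargs": {"series": [[-1,-0.06,0,0,0],[-1,-0.12,0,0,0],[-1,-0.18,0,0,0],[-1,-0.24,0,0,0],[-1,-0.3,0,0,0],[-1,-0.36,0,0,0],[-1,-0.42,0,0,0],[-1,-0.48,0,0,0],[-1,-0.53,0,0,0],[-1,-0.56,0,0,0]]}}

```text
t: 17.5
eef_pos: [0.5774, -0.0272, 0.1388]
tcp_rot: [0.0, 0.997, 0.081, -0.0]
wrist_force: [1.5, -1.0, -0.7]
finger_gap: 0.0005
```

Call:
{"fn": "servo_tool", "kwargs": {"series": [[-1,-0.015,0,0,0],[-1,-0.03,0,0,0],[-1,-0.045,0,0,0],[-1,-0.045,0,0,0]]}}

```text
t: 17.9
eef_pos: [0.5713, -0.028, 0.1388]
tcp_rot: [-0.0, 0.997, 0.081, -0.0]
wrist_force: [0.4, -1.1, 0.5]
finger_gap: 0.0004
```

Call:
{"fn": "servo_tool", "kwargs": {"series": [[-1,-0.01,0,0,0],[-1,-0.02,0,0,0],[-1,-0.03,0,0,0],[-1,-0.04,0,0,0],[-1,-0.05,0,0,0]]}}

```text
t: 18.4
eef_pos: [0.5641, -0.0292, 0.1388]
tcp_rot: [-0.0, 0.997, 0.081, -0.0]
wrist_force: [2.7, -0.1, 0.3]
finger_gap: 0.0005
```

Call:
{"fn": "servo_tool", "kwargs": {"series": [[-1,-0.01,0,0,0],[-1,-0.02,0,0,0],[-1,-0.02,0,0,0]]}}

```text
t: 18.7
eef_pos: [0.5609, -0.0298, 0.1388]
tcp_rot: [0.0, 0.997, 0.081, -0.0]
wrist_force: [0.5, 0.1, 0.2]
finger_gap: 0.0005
```

Call:
{"fn": "servo_tool", "kwargs": {"series": [[-1,-0.01,0,0,0],[-1,-0.02,0,0,0],[-1,-0.03,0,0,0],[-1,-0.03,0,0,0]]}}

```text
t: 19.1
eef_pos: [0.5596, -0.0299, 0.1393]
tcp_rot: [-0.001, 0.997, 0.081, 0.003]
wrist_force: [9.2, 1.1, -6.7]
finger_gap: 0.0003
```

Call:
{"fn": "servo_tool", "kwargs": {"series": [[-1,-0.01,0,0,0],[-1,-0.02,0,0,0],[-1,-0.03,0,0,0],[-1,-0.03,0,0,0]]}}

```text
t: 19.5
eef_pos: [0.5595, -0.0299, 0.1402]
tcp_rot: [-0.001, 0.997, 0.081, 0.008]
wrist_force: [18.9, 2.4, -14.3]
finger_gap: 0.0003
```

Hard stop reached (the force rises and the position holds). Backing off, raising and checking.

Call:
{"fn": "servo_tool", "kwargs": {"series": [[-1,0.08,0,0,0],[-1,0.14,0,0,0],[-1,0.14,0,-0.2,0],[-1,0.14,0,-0.45,0],[-1,0,0,-0.6,0],[-1,-0.3,0,-0.6,0],[-1,-0.5,0,-0.6,0],[-1,-0.5,0,-0.6,0],[-1,-0.5,0,-0.6,0]]}}

```text
t: 20.4
eef_pos: [0.478, -0.0438, 0.2291]
tcp_rot: [0.001, 0.997, 0.08, -0.0]
wrist_force: [1.1, 0.1, 0.3]
finger_gap: 0.0005
```

```bash
python3 c.py w8.png
python3 - <<'E'
from h import *
s=r.capture('side');t=r.capture('top')
f=lambda a:cv2.resize(a,(400,300),interpolation=cv2.INTER_CUBIC)
w=cv2.imread('pics/w8.png')[...,::-1]
im=np.vstack([np.hstack([f(s[150:270,170:330]),f(t[100:250,220:420])]),np.hstack([f(w),f(s)])])
cv2.imwrite('pics/c8.png',im[...,::-1])
for k in r.tip_of('top','lid_handle'): print('top',k,at_z('top',k['centre'],.1485))
E
```

```text
20.4 [ 0.74  0.24 -0.8   1.95  0.2   1.03 -1.56] [ 0.47801918 -0.04381008  0.22909651] [ 5.64569933e-04  9.96784138e-01  8.01314510e-02 -1.17516061e-04] 0.0005401170297443701 0.032
lid_handle 0.81 [279.2 120.7] [ 0.5483 -0.0327  0.1485]
tare_top 0.78 [347.4 190.7] [ 0.4926 -0.1049  0.0625]
yaw 9.27683945949903
```

View pics/c8.png

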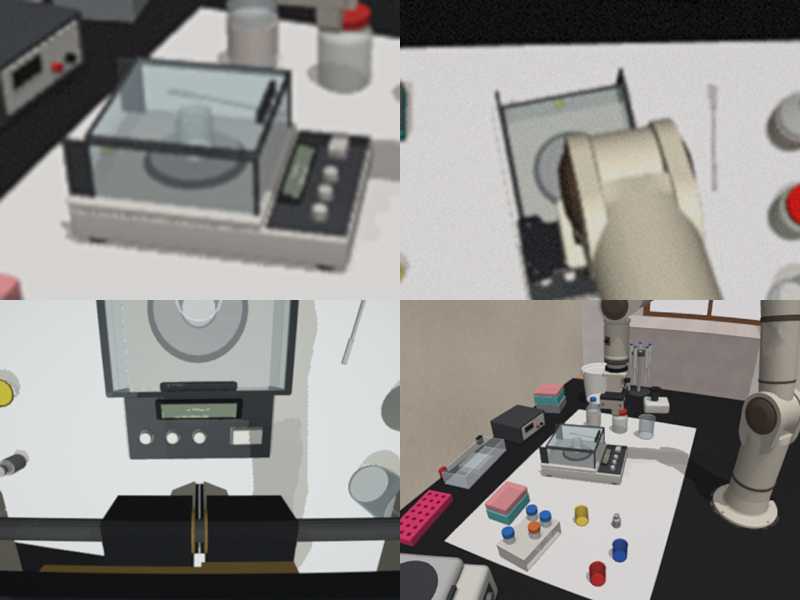

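The lid is shut, with the handle at the front edge and the beaker upright inside. The tare key is at wrist (345,190), about (0.489,-0.105). I'm moving above it.

Call:
{"fn": "servo_tool", "kwargs": {"series": [[-1,0,0.2,0,0],[-1,0.01,0.41,0,0],[-1,0.01,0.41,0.25,0],[-1,0.01,0.41,0.5,0],[-1,0.01,0.41,0.7,0],[-1,0.01,0.41,0.85,0],[-1,0.01,0.41,0.92,0],[-1,0.01,0.41,0.92,0],[-1,0.01,0.41,0.92,0]]}}

```text
t: 21.7
eef_pos: [0.4905, -0.1036, 0.0915]
tcp_rot: [0.0, 0.997, 0.081, 0.0]
wrist_force: [0.1, -1.1, -0.6]
finger_gap: 0.0006
```

```bash
python3 c.py w9.png
```

```text
21.7 [ 0.7   0.48 -0.66  2.02  0.42  0.77 -1.62] [ 0.4904916  -0.10360915  0.09152507] [7.46014663e-06 9.96737683e-01 8.07078354e-02 4.87333102e-04] 0.0006029361938684761 0.006
lid_handle 0.68 [ 57.5 158.9] [ 0.5463 -0.0325  0.1485]
tare_top 0.87 [285.8 253.1] [ 0.492  -0.1086  0.0625]
yaw 9.23133203337372
```

View pics/w9.png

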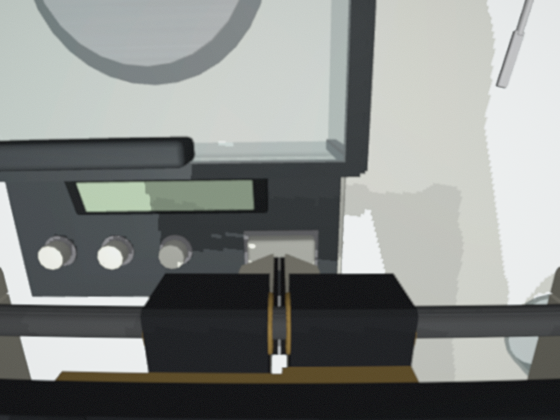

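The fingertips line up with the tare key (key columns 246–318, fingers at 280). Pressing.

Call:
{"fn": "servo_tool", "kwargs": {"series": [[-1,0,0.01,0.08,0],[-1,0,0.01,0.16,0],[-1,0,0.01,0.16,0],[-1,0,0.01,0.16,0],[-1,0,0.01,0.16,0]]}}

```text
t: 22.45
eef_pos: [0.49, -0.1051, 0.0667]
tcp_rot: [-0.0, 0.997, 0.081, -0.0]
wrist_force: [-0.2, -0.2, -0.7]
finger_gap: 0.0008
```

Call:
{"fn": "servo_tool", "kwargs": {"series": [[-1,0,0,0.02,0],[-1,0,0,0.035,0],[-1,0,0,0.045,0],[-1,0,0,0.052,0],[-1,0,0,0.058,0],[-1,0,0,0.058,0],[-1,0,0,0.058,0]]}}

```text
t: 23.15
eef_pos: [0.4904, -0.1053, 0.0588]
tcp_rot: [0.0, 0.997, 0.081, 0.0]
wrist_force: [-1.3, 0.8, 8.0]
finger_gap: 0.0001
```

Call:
{"fn": "servo_tool", "kwargs": {"series": [[-1,0,0,0.008,0],[-1,0,0,0.014,0],[-1,0,0,0.014,0],[-1,0,0,0.014,0]]}}

```text
t: 23.55
eef_pos: [0.4905, -0.1053, 0.0583]
tcp_rot: [0.001, 0.997, 0.081, 0.0]
wrist_force: [-7.2, 1.5, 26.8]
finger_gap: 0.0008
```

Call:
{"fn": "servo_tool", "kwargs": {"series": [[-1,0,0,-0.04,0],[-1,0,0,-0.1,0],[-1,0,0,-0.3,0],[-1,0,0,-0.6,0],[-1,0,0,-0.9,0],[-1,-0.3,0,-1,0],[-1,-0.5,0,-1,0],[-1,-0.5,0,-1,0],[-1,-0.5,0,-1,0]]}}

```text
t: 24.45
eef_pos: [0.4156, -0.1179, 0.2063]
tcp_rot: [0.001, 0.997, 0.08, 0.0]
wrist_force: [0.3, -0.8, 0.6]
finger_gap: 0.0003
```

```bash
python3 c.py w10.png
python3 - <<'E'
from h import *
s=r.capture('side');t=r.capture('top')
f=lambda a:cv2.resize(a,(400,300),interpolation=cv2.INTER_CUBIC)
w=cv2.imread('pics/w10.png')[...,::-1]
im=np.vstack([np.hstack([f(s[150:270,170:330]),f(t)]),np.hstack([f(w),f(s)])])
cv2.imwrite('pics/c10.png',im[...,::-1])
E
```

```text
24.45 [ 0.95  0.16 -0.79  2.08  0.14  0.95 -1.33] [ 0.41559659 -0.11789984  0.20628567] [6.51638327e-04 9.96804535e-01 7.98765921e-02 1.55843023e-04] 0.0003410280244778871 0.035
tare_top 0.7 [277.8 107.5] [ 0.4926 -0.1042  0.0625]
yaw 9.299701044397597
```

View pics/c10.png

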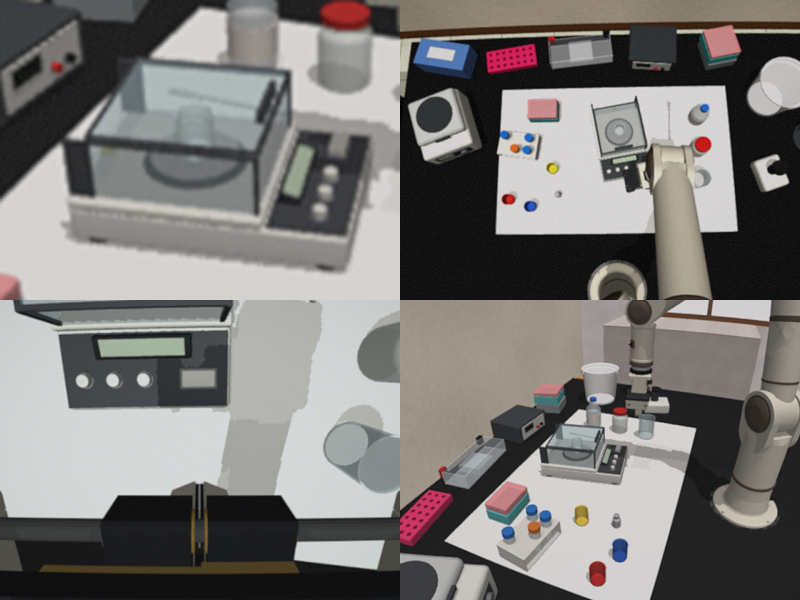

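The beaker is centred on the pan, the lid is shut, the tare key is back up, the bystanders haven't moved, and the arm is clear. Handing in.

```bash
python3 -c "
from rig import r; print(r.sign_off())"
```

```text
the job is handed in; nothing more can be done
None
```

The balance is ready and the job is handed in, at about 24.5 s of the 72 s allowed. No verdict was reported.

- **Beaker:** I set the empty glass beaker upright on the pan with about 1.5 N of contact. A wrist picture taken after release put its base about 2 pixels from the pan's centre.
- **Lid:** I pushed the glass top shut by its handle until it met the stop. The position held at x = 0.5595 m while the force rose to about 19 N. The later pictures show it closed with the beaker standing inside.
- **Tare key:** I pressed it to its stop, where the tip stayed at about 58.3 mm high and the force rose to 26.8 N, more than the 5 N needed. After release it looks to be back up. No other key was touched.
- **Everything else:** the last pictures show nothing else disturbed and the arm clear of everything.

**Disagreements between measurements:** early estimates of the pan's y position differed by about 1 cm or more between cameras. I settled this with closer wrist views before placing the beaker. I had no joint readings for the pan, lid or keys, so those checks rest on force, position and pictures.

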